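# Display a tile and mark it as still drying

## Task

At this tile painter's stall, take the blue tile out of the leaning drying rack and stand it upright, right way up and fully down, in the slot of the dark display stand. Then hang the red tag by its eye on the stand's brass hook, to show that the tile is still drying. Let go of both, and leave the amber tile, the two pigment jars and the mug as they are.

Things in the scene. Friction and masses are not known exactly. Their poses are not given: they have to be found in the camera images.
- tile_blue: Blue glazed tile with a white flower on both faces, to be put on display: 8 thick (its x) by 94 wide (its y) by 90 tall (its z), 140 g. Origin: centre of its lower edge face; z runs up the tile to its top edge. It starts in one of the rack's two bays, leaning 30 degrees from vertical with its top towards the robot side (-x of the rack); both faces look the same, so either may face the front.
- tile_amber: Amber tile with a dark flower, same size and frame, in the other bay of the rack. Bystander.
- rack: Fixed pale wooden drying rack, 130 (x) by 230 (y), origin under its centre. Two bays side by side along y, centres at y = +56 and -56, each holding a tile that leans 30 degrees towards -x. On the -x side a support board reaches 50 up along the tile, on the +x side a lip reaches 22 up along it; the tile's upper 40 are free on both faces. Draw a tile out along its own z.
- stand: Fixed dark wooden display stand, block 90 (x) by 250 (y) by 32 high, origin under its centre. Slot at y = +55; post 14 square and 142 high overall at x = +25, y = -85, with the brass hook on its -x side.
- slot (a point): Centre of the mouth of the stand's slot, on the block's top (32 above the table); the slot is 11 wide (stand x), 103 long (stand y) and 22 deep, with a slightly chamfered mouth. Axes as the stand's.
- hook_root (a point): On the axis of the brass hook where it leaves the post. The hook is a straight round bar of 8 diameter that points to the stand's -x and rises about 20 degrees; the bar's axis here is 122 above the table.
- hook_mid (a point): On the hook's axis, halfway between root and tip. Axes as the stand's.
- hook_tip (a point): On the hook's axis, at its free end (137 above the table), 45 from the root; the round end reaches 4 further.
- tag: Red plastic tag, 6 thick (its x), 44 wide (its y), 84 tall (its z), 30 g. Origin: centre of its lower edge face. It starts standing upright in the tag block, about 16 deep in its slot.
- tag_eye (a point): Centre of the tag's eye, a round through hole of 18 diameter along the tag's x, 70 above its lower edge and 14 below its top.
- tag_block: Fixed plywood block that holds the tag, 50 (x) by 70 (y) by 26 high, origin under its centre; the slot is 9 by 47 and 16 deep.
- jar_purple: Purple pigment jar with a steel cap, 46 diameter, 105 high, origin under its centre. Bystander.
- jar_rust: Rust-coloured pigment jar with a steel cap, 46 diameter, 105 high, origin under its centre. Bystander.
- mug: Empty white ceramic cup, 72 rim diameter, 80 high, origin under its centre. Bystander.
Not all that is in view belongs to the job. Several things have the shape of the tag; the one meant has the colours described above.

How it is judged (in metres and radians):
On the way, in this order (a step that is already met when the one before it is completed fails the run):
1. the blue tile stands upright, fully down in the stand's slot, and the fingers have let go of it (z of tile_blue in the frame of slot below -0.017 m and horizontal distance between tile_blue and slot below 0.01 m and angle between tile_blue's own z axis and vertical below 0.2 rad and angle between the x axis of tile_blue and the x axis of stand, either way round below 0.16 rad and contact force between tile_blue and the fingers below 0.05 N), for 0.2 s.
2. the red tag hangs by its eye on the hook, and the fingers have let go of it (y of tag_eye in the frame of hook_mid between -0.009 and 0.009 m and z of tag_eye in the frame of hook_mid between -0.018 and 0.008 m and x of tag_eye in the frame of hook_mid between -0.021 and 0.022 m and angle between tag's own z axis and vertical below 0.45 rad and contact force between tag and the fingers below 0.05 N), for 0.2 s.
At the end, for the whole second after the job is handed in: Blue tile released, upright within 0.2 rad, 17 mm or more deep in the slot, within 10 mm and 0.16 rad of it; red tag released, its eye round the hook: within 9 mm sideways, 22 mm along, 18 below to 8 mm above hook_mid, tag upright within 0.45 rad; both at rest (all of step 1 and all of step 2 and linear speed of tile_blue below 0.02 m/s and linear speed of tag below 0.05 m/s); the robot touches nothing.
It fails at once if the amber tile is shifted by more than 15 mm (distance of tile_amber from where it was at the start of the episode above 0.015 m).
It fails at once if a jar or the mug is shifted by more than 25 mm or tipped (distance of any of jar_purple, jar_rust, mug from where it was at the start of the episode above 0.025 m or angle between any of jar_purple, jar_rust, mug's own z axis and vertical above 0.3 rad).
It also fails if it takes over 67 s, if anything falls off the work surface, if the arm or the gripper's body presses on something with over 40 N, if the wrist force passes 120 N, or if a joint passes its speed limit or range.

## Robot

A 7-joint arm with a two-finger parallel gripper is mounted at the origin on the work surface. World frame = base frame: x ahead of the robot, y to its left, z up, the work surface at z = 0. Lengths are in mm, angles in rad, forces in N, time in s.
With the tool pointing down it reaches from about 425 to 875 mm from the base axis. Payload 9.9 kg.
Tool frame: the origin (TCP) lies at the very end of the fingers, on their centre line; the grasp point (between the pads) lies 19 mm behind it; z points along the fingers, y is the line along which they close (so a half turn about z gives the same grasp; the last joint's range is limited). The gripper opens to 85 mm and grips with 20 to 120 N. Pads are 22 mm wide; open, the fingers measure 114 mm over their backs; the gripper's body (76 mm by 85 mm) begins 54 mm behind the grasp point. The pads swing forward as they close: fully open they stand 13 mm farther back than shut.
Start: joints at [1.191, 0.576, 0.025, 1.437, -0.015, 1.129, -0.057], TCP at [196.77, -645.686, 231.289] pointing down, gripper open.
Joint ranges: [-2.76, 2.76], [-0.34, 2.15], [-1.52, 1.57], [0.19, 2.46], [-1.09, 4.23], [0.17, 1.99], [-2.82, 2.82]. Speed limits (rad/s): [2.22, 2.22, 3.01, 3.01, 3.14, 3.14, 3.14].

## Interface

Orientations are given as a unit quaternion [w, x, y, z].
In Python, from rig import reach, servo_line, movej, let_go, grasp, wait, ik, camera, calibration, PlanningError, sign_off, current_clock, current_joint_positions, current_qd, current_effort, current_tool_pos, current_eef_rot, current_wrist_force, current_torque, current_finger_gap, current_grip_force gives the robot as it stands. Calls block until the motion is done:
- reach(position, orientation): joint-space move of the TCP to a pose.
- servo_line(position, attitude=None, v=150): straight line of the TCP; attitude=None keeps the orientation; v is the mean speed in mm/s.
- movej(angles): joint-space move.
- let_go() and grasp(): open the fingers fully, or close them until they stop; the grip force is fixed at half the most.
- wait(seconds).
- ik(position, orientation): joint angles nearest the present ones, or None.
- camera(name): name is "side" or "top"; returns (picture, depth): 400x640x3 uint8, blue, green, red; 400x640 float32, mm along the optical axis (not along the pixel's ray), 0 where there is no reading.
- calibration(name): a dict with "vertical_fov" (degrees; the focal length in pixels is half the picture's height over the tangent of half this angle, whatever the lens; pixels are square), "cx", "cy" (the principal point, pixels), "k1" (the pictures are not rectified: a ray, as slopes to the right and down, at radius r is drawn at 1 + k1 r^2 times it, then the intrinsics apply), "R" (3x3) and "t" (3): a world point X has camera coordinates R X + t. Camera axes: x right, y down, z forward; pixel columns grow to the right and rows downward; lengths in mm; the calibration is good to about 2 mm. A picture is of the moment at which its call begins. calibration takes no time and is no camera call.
A pose or a line that the arm cannot do raises PlanningError and nothing moves.
- sign_off(): hands the job in; it is judged then, once.
Readings, each from a call of its own:
- current_clock(): time.
- current_joint_positions(): joint angles.
- current_qd(): joint speeds.
- current_effort(): joint torques, N m.
- current_tool_pos(): TCP position.
- current_eef_rot(): TCP orientation.
- current_wrist_force(): force on the tool from outside, world axes, zero at the start.
- current_torque(): the same for the moment, N m.
- current_finger_gap(): finger opening in mm.
- current_grip_force(): force on a finger pad.
Only numpy, scipy, OpenCV 4.12 (cv2) and the standard library are available. Lean on these libraries where they do the work, as an engineer would, in place of code of your own. Each camera call takes 0.05 s, during which the arm holds its last target. There are 200 camera calls.

## Working session

There is one attempt and no reset: what is moved stays moved. The work goes in short steps, each a Python script; the robot and the scene stay as the last script left them, time stands still between calls to the robot, and variables do not carry over. Pictures are saved under pics/ and viewed, at most 10 in all, crops included, and the job is handed in when it is done.

```bash
ls; mkdir -p pics; python3 - <<'E'
from rig import *
import cv2,numpy as np
for n in("side","top"):
    p,d=camera(n);cv2.imwrite(f"pics/{n}0.png",p);np.savez(f"{n}0.npz",p=p,d=d);print(n,calibration(n))
print(current_clock(),current_tool_pos(),current_eef_rot(),current_finger_gap())
E
```

```text
pics
side {'vertical_fov': 51.61926053692459, 'cx': 319.9333960585666, 'cy': 196.93701481328264, 'k1': -0.06250846039374025, 'R': array([[-0.76036695, -0.64936331,  0.01301515],
       [-0.48676324,  0.55647581, -0.67334703],
       [ 0.43000424, -0.51832612, -0.739212  ]]), 't': array([446.00178753, 341.00122352, 607.92952338])}
top {'vertical_fov': 42.729186777132604, 'cx': 329.1653400316609, 'cy': 190.88882589691528, 'k1': -0.08097922592366054, 'R': array([[-0.02441722, -0.99929878, -0.02838586],
       [-0.98775379,  0.02849248, -0.15339697],
       [ 0.15409819,  0.02429271, -0.98775686]]), 't': array([ 49.65620264, 594.71268348, 997.86881153])}
0.1 [ 196.64386085 -645.29542797  230.51842085] [-7.38495718e-04  9.89081046e-01  1.47370686e-01 -1.41261891e-04] 85.33967085627997
```

View pics/side0.png

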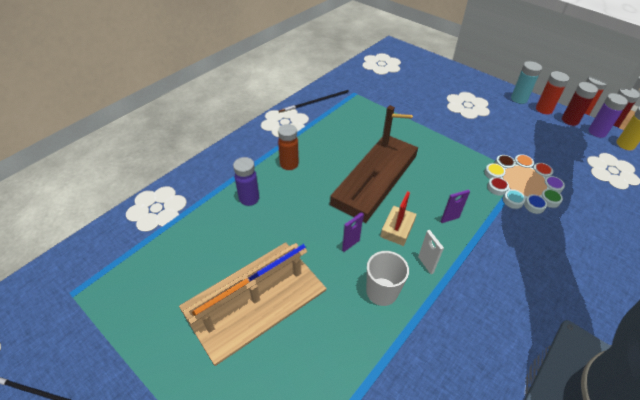

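View pics/top0.png

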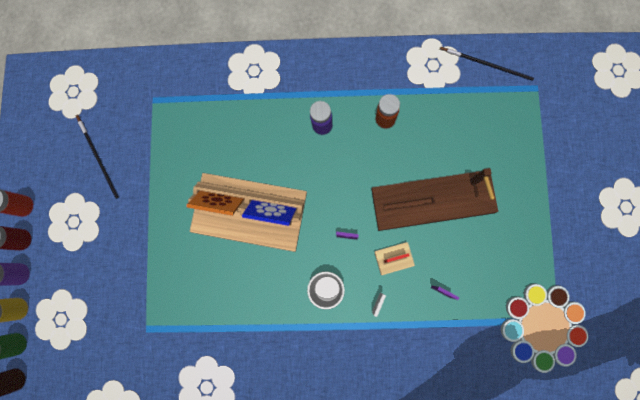

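The side view shows the stand with its post and brass hook at about (400,115), the red tag at (402,210), and the blue tile in the rack at (278,262). In the top view the blue tile is at (270,212), the slot at (408,204), the hook at (489,187) and the tag at (397,257). The nearest decoy tags are at (347,234) and (445,290), and the mug is at (326,290).

```bash
cat > h.py <<'E'
import cv2,numpy as np
from rig import *
def K(n):
    c=calibration(n);f=200/np.tan(np.radians(c["vertical_fov"]/2));return c,f
def rays(n,uv):
    c,f=K(n);uv=np.asarray(uv,float).reshape(-1,2)
    q=(uv-[c["cx"],c["cy"]])/f;s=q.copy()
    for _ in range(20): s=q/(1+c["k1"]*(s**2).sum(1,keepdims=True))
    return c,np.c_[s,np.ones(len(s))]
def pts(n,uv,d):           # depth -> world
    c,s=rays(n,uv);return (s*np.asarray(d).reshape(-1,1)-c["t"])@c["R"]
def onz(n,uv,z):           # ray onto plane z
    c,s=rays(n,uv);o=-c["R"].T@c["t"];w=s@c["R"];return o+w*((z-o[2])/w[:,2:])
def cloud(n,d):
    v,u=np.mgrid[:400,:640];return pts(n,np.c_[u.ravel(),v.ravel()],d.ravel()).reshape(400,640,3)
def tri(a,b):              # side pixel a, top pixel b
    L=[]
    for n,p in(("side",a),("top",b)):
        c,s=rays(n,p);o=-c["R"].T@c["t"];w=(s@c["R"])[0];L.append((o,w/np.linalg.norm(w)))
    A=sum(np.eye(3)-np.outer(w,w) for o,w in L);B=sum((np.eye(3)-np.outer(w,w))@o for o,w in L)
    return np.linalg.solve(A,B)
E
cat > m.py <<'E'
from h import *
import sys
for n in("top","side"):
    z=np.load(n+"0.npz");p,d=z["p"],z["d"];X=cloud(n,d);H=cv2.cvtColor(p,cv2.COLOR_BGR2HSV);h,s,v=[H[...,i].astype(int) for i in range(3)]
    ok=(d>0)&(X[...,0]>300)&(X[...,0]<850)&(abs(X[...,1])<500)
    print(n,"table z",np.median(X[ok&(X[...,2]<8)][:,2]))
    def rect(name,m):
        P=X[m]
        if len(P)<5:print(name,len(P));return
        r=cv2.minAreaRect(P[:,:2].astype(np.float32))
        print(name,len(P),"c",np.round(r[0],1),"wh",np.round(r[1],1),"ang",round(r[2],1),"med",np.round(np.median(P,0),1),"z",np.round(np.percentile(P[:,2],[2,98]),1))
    brown=ok&((h<15)|(h>170))&(s>80)&(v<130)
    rect("standtop",brown&(abs(X[...,2]-32)<4)&(X[...,1]<50)&(X[...,0]<720))
    rect("post",ok&(X[...,2]>70)&(X[...,1]<-50)&(X[...,0]>480)&brown)
    rect("hook",ok&(X[...,2]>100)&(X[...,1]<-50)&(h>10)&(h<30)&(s>80)&(v>100))
    red=ok&((h<6)|(h>174))&(s>150)&(v>110)&(X[...,1]<50)&(X[...,0]<600)
    rect("tag",red&(X[...,2]>24));rect("tagtop",red&(X[...,2]>89))
    rect("block",ok&(h>8)&(h<30)&(v>130)&(abs(X[...,2]-26)<4)&(abs(X[...,1])<120)&(X[...,0]<520))
    blue=ok&(h>112)&(h<128)&(s>150)&(X[...,2]>30)&(X[...,1]>20)
    rect("blue",blue);rect("bluetop",blue&(X[...,2]>84))
    P=X[blue];c0=P.mean(0);nn=np.linalg.svd(P-c0)[2][2];print("plane n",nn*np.sign(nn[2]),c0)
    wood=ok&(h>8)&(h<30)&(s>40)&(v>100)&(X[...,1]>40)
    for a in range(0,30,3):pass
    rect("rackbase",wood&(X[...,2]<25)&(X[...,2]>5))
    rect("purple",ok&(h>125)&(h<160)&(s>80)&(X[...,2]>8)&(X[...,0]<560))
    rect("mug",ok&(s<40)&(v>100)&(X[...,2]>30)&(X[...,1]>30)&(X[...,0]<480))
E
python3 m.py
python3 - <<'E'
import cv2,numpy as np
t=cv2.imread('pics/top0.png');s=cv2.imread('pics/side0.png')
a=cv2.resize(t[160:280,360:510],None,fx=4,fy=4,interpolation=cv2.INTER_CUBIC)
b=cv2.resize(s[90:240,320:480],None,fx=3.2,fy=3.2,interpolation=cv2.INTER_CUBIC)
cv2.imwrite('pics/a.png',a);cv2.imwrite('pics/b.png',b)
E
```

```text
top table z 0.6185659149759817
standtop 4345 c [ 542.8 -187.3] wh [154.9 248.8] ang 7.9 med [ 572.8 -181.6   32. ] z [28.5 35.4]
post 193 c [ 686.3 -172.3] wh [254.8  30.6] ang 52.8 med [ 613.8 -257.    82.7] z [ 70.8 144. ]
hook 100 c [ 580.5 -266.5] wh [43.2  8.7] ang 6.6 med [ 580.8 -266.1  134.2] z [125.7 142. ]
tag 66 c [456.5 -94.9] wh [ 5.4 42. ] ang 14.7 med [456.7 -93.8  93.9] z [86.8 97.1]
tagtop 63 c [456.5 -94.9] wh [ 5.4 42. ] ang 14.7 med [456.8 -93.8  94. ] z [91.  97.1]
block 579 c [456.2 -93.6] wh [49.6 64.8] ang 14.0 med [456.1 -89.4  25.9] z [22.7 29.6]
blue 538 c [638.9 134. ] wh [ 93.2 219.1] ang 77.3 med [544.7 153.5  91.7] z [ 44.2 102.9]
bluetop 339 c [541.1 156.1] wh [93.2 17.5] ang 78.4 med [540.  155.3  97.8] z [ 85.2 103.7]
plane n [ 0.78263083 -0.14432005  0.60552515] [547.69316564 153.1101645   84.06349981]
rackbase 3567 c [563.4 208.2] wh [230.1 129.8] ang 78.3 med [534.7 209.6   9.9] z [ 5.9 14.4]
purple 224 c [483.5 -10. ] wh [451.6  49.2] ang 67.1 med [499.6 -17.3  82.1] z [14.5 88.2]
mug 240 c [398.1  54.7] wh [48.1 68.6] ang 89.0 med [408.   61.8  
[... 440 characters left out ...]
.3 -90.7] wh [ 4.4 42. ] ang 13.9 med [455.2 -89.4  94.7] z [90.2 96.6]
block 506 c [456.1 -90.8] wh [49.8 68.6] ang 14.6 med [453.2 -84.5  26.7] z [23.6 28.9]
blue 252 c [639.9 138.7] wh [ 92.1 224.3] ang 78.0 med [536.9 169.   99.9] z [ 44.9 102.6]
bluetop 228 c [534.7 161.3] wh [92.3 14.3] ang 72.8 med [535.7 166.9 100.2] z [ 91.6 102.6]
plane n [ 0.58959178 -0.0298692   0.80714891] [539.24595421 166.67261035  95.88738187]
rackbase 6315 c [562.3 211.5] wh [229.7 131.4] ang 78.2 med [542.9 226.7  10.3] z [ 7.5 16.6]
purple 898 c [504.1 -18. ] wh [447.4 101.2] ang 67.7 med [499.1 -18.4  51.1] z [ 9.6 86.2]
mug 778 c [397.8  56.8] wh [52.9 71.3] ang 89.2 med [393.7  69.8  63. ] z [31.5 81.6]
```

View pics/a.png

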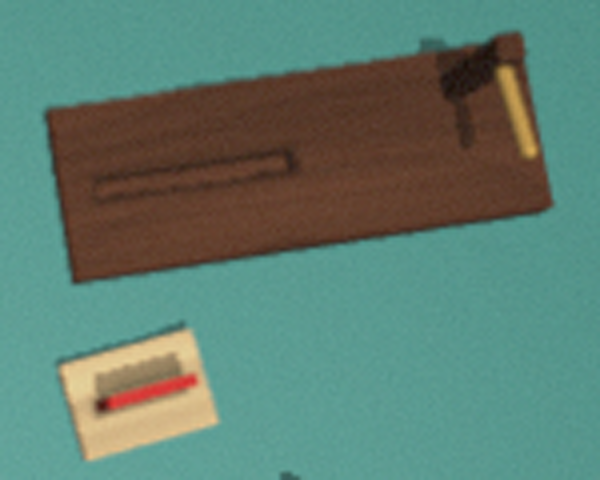

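View pics/b.png

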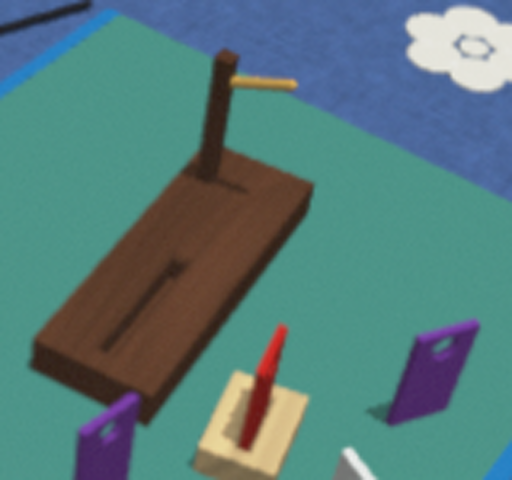

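The crops show the slot mouth clearly, with its centre at top pixel (408.5,204). The hook's root is at top (487,177) and side (392.5,115), and its tip at top (492.5,199) and side (412.5,117). Now I'll refine each pose with cleaner masks and triangulation.

```bash
cat > m2.py <<'E'
from h import *
for n in("top","side"):
    z=np.load(n+"0.npz");p,d=z["p"],z["d"];X=cloud(n,d);H=cv2.cvtColor(p,cv2.COLOR_BGR2HSV);h,s,v=[H[...,i].astype(int) for i in range(3)]
    brown=((h<15)|(h>170))&(s>80)&(v<130)&(abs(X[...,2]-32)<5)&(X[...,0]<645)&(X[...,0]>505)&(X[...,1]<-30)&(X[...,1]>-330)
    m=cv2.morphologyEx(brown.astype(np.uint8),cv2.MORPH_OPEN,np.ones((3,3)))
    c=max(cv2.findContours(m,0,2)[0],key=cv2.contourArea).reshape(-1,2)
    r=cv2.minAreaRect(onz(n,c,32)[:,:2].astype(np.float32));print(n,"stand",r)
    a=np.radians(r[2]); C=np.array(r[0]);ex=np.array([np.cos(a),np.sin(a)]);ey=np.array([-ex[1],ex[0]])
    print(" slot pred",C+55*ey," hookroot pred",C+18*ex-85*ey,"hookmid pred",C+(18-21.1)*ex-85*ey)
    # blue tile top: upper part points, project on tile-wide direction
    blue=(h>112)&(h<128)&(s>150)&(X[...,2]>30)&(X[...,1]>20)&(X[...,0]<650)&(X[...,0]>480)
    a=np.radians(-12);th=np.radians(78.2-90);ex=np.array([np.cos(th),np.sin(th),0]);ey=np.array([-ex[1],ex[0],0])
    uz=-.5*ex+.866*np.array([0,0,1]);ux=.866*ex+.5*np.array([0,0,1])
    P=X[blue];white=None
    print(" blue ux pct",np.percentile(P@ux,[5,25,50,75,95]).round(1),"uy",np.percentile(P@ey,[0,1,99,100]).round(1),"uz",np.percentile(P@uz,[0,1,99,100]).round(1))
slot=onz("top",[[408.5,203.8]],32)[0]
print("slot top",slot, onz("top",np.array([[93,179],[290,151],[295,170],[97,201]])/4+[360,160],32).round(1).tolist())
print("slot side",onz("side",np.array([[178,262],[106,347]])/3.2+[320,90],32))
r=tri([392.5,115.3],[487,177.]);t=tri([412.5,116.6],[492.5,198.75]);print("hook",r,t,np.linalg.norm(r-t),np.degrees(np.arctan2(t[1]-r[1],t[0]-r[0])))
print("hook top",onz("top",[487,177.],122),onz("top",[492.5,198.75],138),"side",onz("side",[392.5,115.3],122),onz("side",[412.5,116.6],138))
E
python3 m2.py
```

```text
top stand ((573.8594970703125, -182.64474487304688), (88.50389862060547, 248.22695922851562), 6.927082538604736)
 slot pred [ 567.22616259 -128.04622041]  hookroot pred [ 601.979622   -264.85337322] hookmid pred [ 581.03364261 -267.39816153]
 blue ux pct [474.2 478.4 479.6 480.2 481. ] uy [216.6 217.1 308.3 310.1] uz [-229.2 -227.3 -157.1 -154.1]
side stand ((572.7418823242188, -177.69918823242188), (89.28141021728516, 252.76315307617188), 6.6562299728393555)
 slot pred [ 566.36672292 -123.06991639]  hookroot pred [ 600.47307219 -260.03982892] hookmid pred [ 579.51529699 -262.48557189]
 blue ux pct [471.9 473.3 474.9 476.5 477.9] uy [220.9 221.6 312.6 312.9] uz [-235.8 -227.5 -156.2 -154.3]
slot top [ 566.49991766 -128.50085526   32.        ] [[566.0, -76.5, 32.0], [577.6, -178.6, 32.0], [567.7, -180.6, 32.0], [554.6, -78.1, 32.0]]
slot side [[ 572.31370367 -173.83122709   32.        ]
 [ 561.59551334  -77.17761722   32.        ]]
hook [ 603.80139745 -269.19810184  118.04103535] [ 558.23424371 -271.8951314   135.94585318] 49.03286623023082 -176.61272809041913
hook top [[ 602.10582948 -268.5471932   122.        ]] [[ 558.05867454 -271.24061652  138.        ]] side [[ 602.24298393 -263.85362886  122.        ]] [[ 556.93873723 -269.31294729  138.        ]]
```

```bash
cat >> h.py <<'E'
from scipy.spatial.transform import Rotation as Ro
def quat(zdir,ydir):
    z=np.array(zdir,float);z/=np.linalg.norm(z);y=np.array(ydir,float);y-=z*(y@z);y/=np.linalg.norm(y)
    q=Ro.from_matrix(np.c_[np.cross(y,z),y,z]).as_quat();return [q[3],q[0],q[1],q[2]]
def proj(n,X):
    c,f=K(n);p=np.atleast_2d(X)@c["R"].T+c["t"];s=p[:,:2]/p[:,2:];s=s*(1+c["k1"]*(s**2).sum(1,keepdims=True));return s*f+[c["cx"],c["cy"]]
th=np.radians(-11.8);ex=np.array([np.cos(th),np.sin(th),0]);ey=np.array([-ex[1],ex[0],0]);Z=np.array([0,0,1.])
uz=-.5*ex+.866*Z;ux=.866*ex+.5*Z
tile=lambda a,b,c:a*ux+b*ey+c*uz
E
python3 - <<'E'
from h import *
for sg in(1,-1):
    q=quat(-uz,sg*ux);print(sg,[None if (j:=ik(tile(475.4,265,c),q)) is None else np.round(j,2) for c in(-117,-187)])
    a=np.radians(6.8);e=[np.cos(a),np.sin(a),0]
    print([None if (j:=ik([567,-126,h],quat(-Z,np.array(e)*sg))) is None else np.round(j,2) for h in(250,68)])
    print([None if (j:=ik(p,quat(-Z,np.array([-e[1],e[0],0])*sg))) is None else np.round(j,2) for p in([456,-92,150],[456,-92,45],[540,-267,150])])
E
```

```text
1 [array([-0.83,  0.42,  0.25,  2.33,  1.42,  0.28, -2.2 ]), array([ 0.19,  0.89, -1.29,  2.28,  1.63,  1.27, -2.28])]
[array([ 0.46,  0.45, -0.49,  1.66,  0.23,  1.1 ,  0.03]), array([ 0.39,  0.65, -0.39,  1.86,  0.37,  0.7 , -0.09])]
[array([ 0.67,  0.46, -0.8 ,  2.06,  0.46,  0.8 ,  1.28]), array([ 0.48,  0.6 , -0.55,  2.17,  0.62,  0.53,  1.14]), array([ 0.83,  0.63, -0.73,  1.72,  0.49,  0.98,  1.6 ])]
-1 [array([-0.19,  0.45, -0.64,  2.3 ,  1.45,  0.68,  0.92]), array([ 0.19,  0.89, -1.29,  2.28,  1.63,  1.27,  0.86])]
[array([-0.07,  0.43,  0.32,  1.67, -0.15,  1.06, -2.73]), array([-0.11,  0.67,  0.39,  1.88, -0.39,  0.67, -2.51])]
[array([ 0.17,  0.37, -0.1 ,  2.08,  0.06,  0.69, -1.42]), array([ 0.1 ,  0.55,  0.  ,  2.18, -0.  ,  0.4 , -1.35]), array([ 0.38,  0.55,  0.  ,  1.74, -0.  ,  0.85, -1.07])]
```

```bash
python3 - <<'E'
from h import *
a=np.radians(6.8);e=np.array([np.cos(a),np.sin(a),0])
p,o=current_tool_pos(),current_eef_rot()
reach([p[0],p[1],330],o)
reach([500,100,330],quat(-Z,-ex)) if ik([500,100,330],quat(-Z,-ex)) is not None else print("no mid")
print(np.round(current_joint_positions(),2))
for sg in(1,-1):
  for c in(-80,-100,-117,-150,-187):
    j=ik(tile(475.4,265,c),quat(-uz,sg*ux));print(sg,c,None if j is None else np.round(j,2))
E
```

```text
[ 0.56  0.47 -1.29  1.68  0.46  1.35  2.13]
1 -80 [-1.05  0.36  0.49  2.32  1.03  0.25 -1.81]
1 -100 [-1.03  0.41  0.49  2.33  1.19  0.19 -1.96]
1 -117 [-0.83  0.42  0.25  2.33  1.42  0.28 -2.2 ]
1 -150 [ 0.19  0.79 -1.29  2.29  1.54  1.2  -2.27]
1 -187 [-1.15  0.79  0.94  2.33  4.16  0.32  1.36]
-1 -80 [-0.22  0.36 -0.62  2.3   1.3   0.67  1.04]
-1 -100 [-0.24  0.4  -0.58  2.3   1.38  0.65  0.97]
-1 -117 [-0.25  0.44 -0.55  2.31  1.44  0.64  0.92]
-1 -150 [-0.27  0.5  -0.49  2.31  1.57  0.62  0.81]
-1 -187 [-0.29  0.58 -0.43  2.3   1.71  0.61  0.7 ]
```

```bash
python3 - <<'E'
from h import *
q=quat(-uz,-ux)
reach(tile(475.4,265,-100),q)
T=current_tool_pos();print(T,current_clock(),np.round(current_joint_positions(),2))
for n in("side","top"):
    p,d=camera(n);np.savez(f"{n}1.npz",p=p,d=d);u=proj(n,T)[0];print(n,u)
    x,y=np.round(u).astype(int);x0,y0=max(0,x-50),max(0,y-50);k=cv2.resize(p[y0:y0+100,x0:x0+100],(400,400),interpolation=cv2.INTER_CUBIC)
    cv2.drawMarker(k,tuple(int(t) for t in (u-[x0,y0]+.5)*4),(0,0,255),0,12)
    globals()[n]=k
cv2.imwrite("pics/h1.png",np.hstack([side,top]))
for j in (-130,-150,-187):
    k=ik(tile(475.4,265,j),q);print(None if k is None else np.round(k,2))
E
```

```text
[507.07605537 164.9735035  151.64275001] 4.475 [-0.24  0.4  -0.58  2.3   1.38  0.65  0.98]
side [290.54681659 252.05524003]
top [256.83423197 232.17759552]
[-0.24  0.47 -0.56  2.31  1.49  0.65  0.88]
[-0.24  0.51 -0.54  2.31  1.57  0.65  0.82]
[-0.24  0.59 -0.5   2.3   1.7   0.65  0.72]
```

View pics/h1.png

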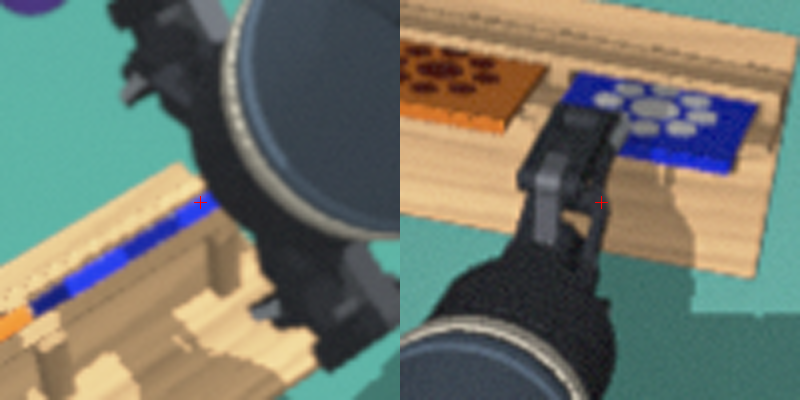

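```bash
python3 - <<'E'
from h import *
T=np.array(current_tool_pos());o=current_eef_rot();R=Ro.from_quat([o[1],o[2],o[3],o[0]]).as_matrix();print(R.round(3))
for n in("side","top"):
    z=np.load(n+"1.npz");p,d=z["p"],z["d"];X=cloud(n,d);L=(X-T)@R
    s=cv2.cvtColor(p,cv2.COLOR_BGR2HSV)[...,1]
    m=(d>0)&(abs(L[...,2])<70)&(abs(L).max(-1)<80)&(s<90)&(L[...,2]<10)
    P=L[m]
    for a,b in((-70,-50),(-50,-30),(-30,-20),(-20,-10),(-10,10)):
      for sg in(1,-1):
        Q=P[(P[:,2]>=a)&(P[:,2]<b)&(P[:,1]*sg>0)]
        if len(Q)>5:print(n,a,b,sg,len(Q),"x",np.percentile(Q[:,0],[2,50,98]).round(1),"y",np.percentile(Q[:,1],[2,98]).round(1))
E
```

```text
[[-0.207 -0.847  0.49 ]
 [-0.978  0.179 -0.103]
 [-0.001 -0.501 -0.866]]
side -70 -50 1 186 x [-14.3  -5.5   7.4] y [43.3 69.2]
side -70 -50 -1 169 x [-14.2  -4.7   7.2] y [-68.  -44.9]
side -50 -30 1 27 x [-12.6 -11.6  -7.7] y [41.5 53.9]
side -50 -30 -1 27 x [-12.3 -11.7  -7.4] y [-54.5 -44. ]
side -30 -20 1 14 x [-12.3 -11.5  -7.4] y [42.7 54.7]
side -30 -20 -1 15 x [-12.2 -10.9  -3.5] y [-54.4 -44. ]
top -70 -50 -1 91 x [-8.4  9.7 15.2] y [-76.2 -44.7]
top -50 -30 -1 13 x [ 9.1 11.4 13.4] y [-56.3 -46.6]
top -30 -20 -1 13 x [ 6.8 11.1 13.3] y [-58.5 -47.1]
top -20 -10 1 6 x [ 7.5 11.1 12.7] y [39.7 46.7]
top -20 -10 -1 6 x [ 8.3  9.7 12.4] y [-53.  -48.7]
```

```bash
python3 - <<'E'
from h import *
q=quat(-uz,-ux)
servo_line(tile(475.4,265,-187),q,v=80)
print(current_tool_pos(),current_wrist_force())
grasp();print(current_finger_gap(),current_grip_force(),current_wrist_force(),current_clock())
servo_line(tile(475.4,265,-187+60),q,v=60)
print(current_finger_gap(),current_wrist_force())
a=np.radians(6.8);e=np.array([np.cos(a),np.sin(a),0])
for sg in(1,-1):
  for P in([500,100,280],[567,-125.3,280],[567,-125.3,68]):
    j=ik(P,quat(-Z,sg*e));print(sg,None if j is None else np.round(j,2))
E
```

```text
[548.67925952 156.2516828   76.13806688] [0.21305657 0.17071334 0.61213036]
7.121938814293219 59.12039816379547 [-3.36919659  0.23920412  3.74301587] 6.5
6.585949434844145 [-0.37672219 -0.83933991 -0.86784257]
1 [-0.13  0.29 -0.21  1.78  0.07  1.07 -0.25]
1 [ 0.25  0.4  -0.17  1.62  0.07  1.13  0.18]
1 [ 0.37  0.64 -0.36  1.86  0.34  0.69 -0.07]
-1 [ 0.34  0.38 -0.89  1.77  0.32  1.14  2.62]
-1 [ 0.87  0.65 -1.29  1.59  0.64  1.38  2.77]
-1 [ 0.65  0.75 -0.83  1.85  0.72  0.87  2.72]
```

```bash
python3 - <<'E'
from h import *
a=np.radians(6.8);e=np.array([np.cos(a),np.sin(a),0])
P=np.array(current_tool_pos())
try: servo_line(P+50*uz+[0,0,50],v=150)
except PlanningError as x: print(x); servo_line(P+40*uz,v=150)
print(current_tool_pos())
reach([520,60,290],quat(-Z,e)); reach([566.6,-125.3,200],quat(-Z,e))
reach([566.6,-125.3,68+45],quat(-Z,e))
T=current_tool_pos();print(T,current_clock(),current_finger_gap(),np.round(current_joint_positions(),2))
R=Ro.from_quat(np.roll(current_eef_rot(),-1)).as_matrix();print(R.round(3))
for n in("side","top"):
    p,d=camera(n);np.savez(f"{n}2.npz",p=p,d=d);X=cloud(n,d)
    h,s,v=cv2.split(cv2.cvtColor(p,cv2.COLOR_BGR2HSV));m=(h>112)&(h<128)&(s>150)&(d>0)&(X[...,2]>40)&(abs(X-T).max(-1)<90)
    L=(X[m]-T)@R;print(n,len(L),np.percentile(L,[1,50,99],axis=0).round(1).tolist())
    u=proj(n,T)[0];x0,y0=(np.round(u)-[62,62]).astype(int);globals()[n]=cv2.resize(p[y0:y0+125,x0:x0+125],(400,400),interpolation=cv2.INTER_CUBIC);print(x0,y0)
cv2.imwrite("pics/h2.png",np.hstack([side,top]))
E
```

```text
[494.84672373 166.71280281 220.12674916]
[ 567.09751608 -123.80057792  113.86460523] 11.05 7.179701636033697 [ 0.21  0.56 -0.12  1.83  0.09  0.75  0.16]
[[-0.121  0.993  0.   ]
 [ 0.993  0.121  0.001]
 [ 0.001  0.    -1.   ]]
side 380 [[-43.9, -3.5, -30.7], [32.6, -2.0, 15.4], [47.5, 4.4, 59.6]]
306 95
top 122 [[17.7, -2.6, -32.2], [33.1, -1.4, -23.8], [42.9, 4.9, 56.2]]
349 136
```

View pics/h2.png

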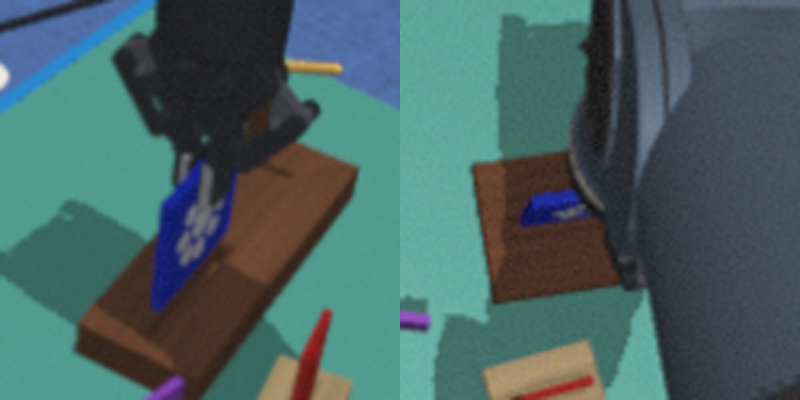

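The tile is held centred and upright above the slot in the side view, with its lower corner at about (355,192) and the slot in line below it. I'll descend in steps and watch the wrist force.

```bash
python3 - <<'E'
from h import *
a=np.radians(6.7);e=np.array([np.cos(a),np.sin(a),0]);q=quat(-Z,e)
C=np.array([566.7,-127,0])
servo_line(C+[0,0,95],q,v=60);wait(.3);f0=np.array(current_wrist_force());print(current_tool_pos(),f0)
for h in(91,88,86,84,80,76):
    servo_line(C+[0,0,h],q,v=30);wait(.1);f=np.array(current_wrist_force())-f0;print(h,np.round(current_tool_pos(),1),f.round(1))
    if f[2]>12: print("contact");break
print(current_clock())
E
```

```text
[ 566.79909517 -127.03293372   95.16366239] [-0.59297974  0.38380782 -1.61429245]
91 [ 566.7 -127.    90.9] [0.2 0.3 0.3]
88 [ 566.7 -127.    88. ] [ 0.7 -1.   0.3]
86 [ 566.7 -127.    86. ] [ 0.3 -0.8 -0.5]
84 [ 566.7 -127.    84. ] [ 0.8 -0.8 -0.1]
80 [ 566.7 -127.    79.9] [ 0.8 -0.3  0. ]
76 [ 566.7 -127.    76. ] [-0.1  0.6  0.1]
14.1
```

```bash
python3 - <<'E'
from h import *
a=np.radians(6.7);e=np.array([np.cos(a),np.sin(a),0]);q=quat(-Z,e)
C=np.array([566.7,-127,0]);f0=np.array([-.6,.4,-1.6])
for h in(72,70,69,68,67,66,65):
    servo_line(C+[0,0,h],q,v=30);wait(.1);f=np.array(current_wrist_force())-f0;print(h,np.round(current_tool_pos(),1),f.round(1))
    if f[2]>5: break
let_go();wait(.2)
servo_line(C+[0,0,110],q,v=120);servo_line(C+[0,0,200],q,v=200)
# clear for cameras: above the tag, tool y along tag y
b=np.radians(14.4);ty=np.array([-np.sin(b),np.cos(b),0])
for sg in(1,-1):
  for P in([455.8,-92.5,190],[455.8,-92.5,50],[520,-267,150],[580,-265,110]):
    j=ik(P,quat(-Z,sg*ty));print(sg,None if j is None else np.round(j,2))
print(current_clock())
for n in("side","top"):
    p,d=camera(n);np.savez(f"{n}3.npz",p=p,d=d);X=cloud(n,d)
    h,s,v=cv2.split(cv2.cvtColor(p,cv2.COLOR_BGR2HSV));m=(h>112)&(h<128)&(s>150)&(d>0)&(X[...,2]>36)&(abs(X[...,0]-567)<60)&(abs(X[...,1]+127)<80)
    print(n,m.sum(),np.percentile(X[m],[1,50,99],axis=0).round(1).tolist() if m.sum() else 0)
E
```

```text
72 [ 566.8 -127.    72. ] [ 1.9 -0.8  1.1]
70 [ 567.2 -127.1   71.9] [-3.9  0.  22.8]
1 [ 0.54  0.36 -0.59  2.01  0.26  0.85  1.62]
1 [ 0.41  0.57 -0.46  2.17  0.51  0.51  1.39]
1 [ 0.75  0.57 -0.55  1.77  0.37  0.9   1.86]
1 [ 0.68  0.68 -0.54  1.67  0.42  0.91  1.8 ]
-1 [-0.08  0.33  0.24  2.03 -0.11  0.79 -1.1 ]
-1 [-0.02  0.55  0.17  2.18 -0.22  0.42 -0.99]
-1 [ 0.23  0.54  0.25  1.79 -0.17  0.83 -0.75]
-1 [ 0.21  0.65  0.24  1.69 -0.2   0.82 -0.78]
16.85
side 379 [[559.4, -171.7, 38.0], [564.4, -104.5, 87.8], [574.6, -79.6, 102.5]]
top 178 [[540.1, -140.0, 38.6], [564.3, -104.8, 98.9], [571.2, -83.6, 295.9]]
```

```bash
python3 - <<'E'
from h import *
b=np.radians(14.2);ty=np.array([-np.sin(b),np.cos(b),0]);q=quat(-Z,-ty)
reach([455.8,-92.6,170],q)
p,d=camera("side");X=cloud("side",d);np.savez("side4.npz",p=p,d=d)
h,s,v=cv2.split(cv2.cvtColor(p,cv2.COLOR_BGR2HSV));m=(h>112)&(h<128)&(s>150)&(d>0)&(X[...,2]>36)&(X[...,2]<130)&(abs(X[...,0]-567)<60)&(abs(X[...,1]+127)<80)
zz=X[m];print("tile",np.percentile(zz,[1,50,99],axis=0).round(1).tolist(),np.histogram(zz[:,2],np.arange(88,108,2)))
servo_line([455.8,-92.6,100],q,v=150);servo_line([455.8,-92.6,51],q,v=80)
print(current_wrist_force());grasp();print(current_tool_pos(),current_finger_gap(),current_wrist_force(),current_clock())
servo_line([455.8,-92.6,180],q,v=80);print(current_finger_gap(),current_clock())
T=current_tool_pos();R=Ro.from_quat(np.roll(current_eef_rot(),-1)).as_matrix()
vis=[]
for n in("side","top"):
    p,d=camera(n);np.savez(f"{n}5.npz",p=p,d=d);X=cloud(n,d)
    h,s,v=cv2.split(cv2.cvtColor(p,cv2.COLOR_BGR2HSV));m=((h<6)|(h>174))&(s>150)&(v>90)&(d>0)&(abs(X-T).max(-1)<90)
    L=(X[m]-T)@R;print(n,len(L),np.percentile(L,[1,50,99],axis=0).round(1).tolist() if len(L) else 0)
    if n=="side":
        u=proj(n,T)[0];x0,y0=(np.round(u)-[62,80]).astype(int);k=cv2.resize(p[y0:y0+125,x0:x0+125],(400,400),interpolation=cv2.INTER_CUBIC)
        cv2.imwrite("pics/h3.png",np.hstack([k,cv2.resize(p[90:215,300:425],(400,400))]));print(x0,y0)
E
```

```text
tile [[559.6, -172.7, 37.4], [564.1, -108.6, 87.3], [574.8, -79.9, 102.4]] (array([12, 15, 19, 12, 16, 42, 56, 11,  0]), array([ 88,  90,  92,  94,  96,  98, 100, 102, 104, 106]))
[ 0.34428658 -0.74076263  0.29492028]
[456.08431811 -92.61180578  51.47138243] 42.86042588959939 [-0.44325512 -0.13913315  5.09455598] 20.0
43.12906377370444 21.7667
side 46 [[-2.6, -22.6, -20.3], [-1.3, -20.6, 23.5], [1.6, 9.4, 37.7]]
351 86
top 0 0
```

View pics/h3.png

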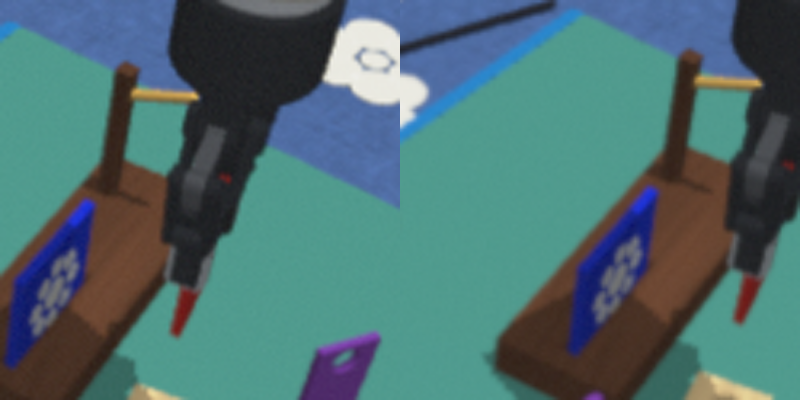

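The blue tile now stands in the slot; its top is at about z=100, so it is fully down. The tag is held upright by its edges. Next I'll refine the hook axis from mask line fits in both first pictures.

```bash
python3 - <<'E'
from h import *
E={}
for n,(x0,x1,y0,y1) in(("top",(480,500,168,205)),("side",(386,418,106,124))):
    p=np.load(n+"0.npz")["p"];H=cv2.cvtColor(p,cv2.COLOR_BGR2HSV).astype(int)
    m=(H[...,0]>12)&(H[...,0]<30)&(H[...,1]>110)&(H[...,2]>100)
    k=np.zeros_like(m);k[y0:y1,x0:x1]=m[y0:y1,x0:x1];v,u=np.nonzero(k);P=np.c_[u,v].astype(np.float32)
    vx,vy,cx,cy=cv2.fitLine(P,cv2.DIST_L2,0,.01,.01).ravel();t=(P-[cx,cy])@[vx,vy];c=np.array([cx,cy]);w=np.array([vx,vy])
    a,b=c+w*t.min(),c+w*t.max()
    if n=="top" and a[1]>b[1] or n=="side" and a[0]>b[0]:a,b=b,a
    E[n]=(a,b);print(n,len(P),a,b)
    print("  root@122",onz(n,a,122)[0].round(1)," end@138.3",onz(n,b,138.3)[0].round(1), "mid",((onz(n,a,122)+onz(n,b,138.3))/2)[0].round(1))
print(tri(E["side"][0],E["top"][0]),tri(E["side"][1],E["top"][1]))
for z,P in((0,None),):
  pass
b=np.radians(6.8);sy=np.array([-np.sin(b),np.cos(b),0])
for P in([520,-265,180],[540,-267,105],[581,-265,100]):
    j=ik(P,quat(-Z,-sy));print(None if j is None else np.round(j,2))
E
```

```text
top 124 [485.30722 175.90443] [492.53693 199.14406]
  root@122 [ 604.3 -265.5  122. ]  end@138.3 [ 557.3 -271.2  138.3] mid [ 580.8 -268.3  130.1]
side 49 [391.9452  115.01291] [410.99762  116.044106]
  root@122 [ 603.8 -263.9  122. ]  end@138.3 [ 560.3 -268.4  138.3] mid [ 582.  -266.2  130.2]
[ 604.67563883 -265.86083531  120.45266965] [ 559.15944611 -270.66213915  137.22342435]
[ 0.19  0.51  0.3   1.76 -0.19  0.9  -0.88]
[ 0.2   0.62  0.28  1.79 -0.24  0.76 -0.84]
[ 0.18  0.67  0.29  1.7  -0.25  0.81 -0.87]
```

```bash
python3 - <<'E'
from h import *
b=np.radians(6.8);sx=np.array([np.cos(b),np.sin(b),0]);sy=np.array([-sx[1],sx[0],0]);q=quat(-Z,-sy)
mid=np.array([581,-266.3,129.5]);d=.943*sx-.333*Z
tcp=lambda s,dz=0:mid+s*d-[0,0,29]+[0,0,dz]
S=tcp(-45)
reach(S+[0,0,60],q);servo_line(S,q,v=120);wait(.3);f0=np.array(current_wrist_force());print(current_tool_pos(),current_finger_gap())
for s in(-36,-30,-26,-22,-18,-12,-6,0,2):
    servo_line(tcp(s),q,v=60);wait(.05);f=np.array(current_wrist_force())-f0;print(s,(np.array(current_tool_pos())-tcp(s)).round(1),f.round(1))
    if np.linalg.norm(f)>6: print("contact");break
print(current_clock())
p,_=camera("side");P2,_=camera("top")
cv2.imwrite("pics/h4.png",np.hstack([cv2.resize(p[70:170,340:440],(400,400),interpolation=2),cv2.resize(P2[150:250,440:540],(400,400),interpolation=2)]))
E
```

```text
[ 539.17122929 -271.44042349  116.09079319] 42.700720845999996
-36 [ 0.1  0.1 -0.2] [-0.2 -0.8  1. ]
-30 [ 0.1  0.1 -0.1] [-1.3 -0.5  0.1]
-26 [ 0.   0.  -0.1] [-1.2 -0.5  0.3]
-22 [ 0.   0.1 -0.1] [-0.7  0.5  0.3]
-18 [ 0.1  0.1 -0.1] [-1.2 -0.8  0.1]
-12 [ 0.1  0.2 -0.2] [-1.3 -0.8  0.8]
-6 [ 0.1  0.1 -0.2] [-1.3 -0.3  1.3]
0 [ 0.1  0.1 -0.2] [0.1 0.  0.7]
2 [-0. -0. -0.] [-0.9 -0.7  0.7]
26.375
```

View pics/h4.png

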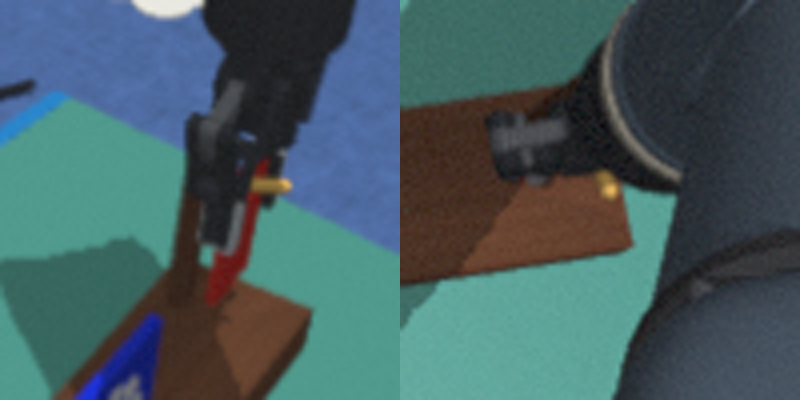

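The hook passes through the tag's eye: the tip shows in front of the tag at crop (275,185), and there is no contact force. I'll lower until it touches, release and back off upward.

```bash
python3 - <<'E'
from h import *
b=np.radians(6.8);sx=np.array([np.cos(b),np.sin(b),0]);sy=np.array([-sx[1],sx[0],0]);q=quat(-Z,-sy)
mid=np.array([581,-266.3,129.5]);d=.943*sx-.333*Z
B=mid+2*d-[0,0,29];f0=np.array(current_wrist_force())
for k in range(1,6):
    servo_line(B-[0,0,k],q,v=30);wait(.1);f=np.array(current_wrist_force())-f0;print(k,f.round(1))
    if f[2]>2.5: break
let_go();wait(.8)
B=np.array(current_tool_pos());servo_line(B+[0,0,60],q,v=60);servo_line(B+[0,0,170],q,v=200)
reach([400,-330,300],q);wait(.5);print(current_clock())
p,dd=camera("side");P2,_=camera("top")
X=cloud("side",dd);h,s,v=cv2.split(cv2.cvtColor(p,cv2.COLOR_BGR2HSV));m=((h<6)|(h>174))&(s>150)&(v>90)&(X[...,2]>40)&(abs(X[...,:2]-mid[:2]).max(-1)<60)
print(np.percentile(X[m],[2,50,98],axis=0).round(1).tolist())
cv2.imwrite("pics/h5.png",np.hstack([cv2.resize(p[90:215,320:445],(400,400),interpolation=2),cv2.resize(P2[150:275,360:510],(480,400),interpolation=2)])[:,:800])
E
```

```text
1 [-1.  -0.7  0.5]
2 [-0.5  0.2 -0.3]
3 [-0.4 -0.2 -0.3]
4 [-0.6  0.7  5.8]
32.325
[[572.7, -282.9, 58.9], [577.4, -257.0, 99.2], [585.2, -242.1, 139.9]]
```

View pics/h5.png

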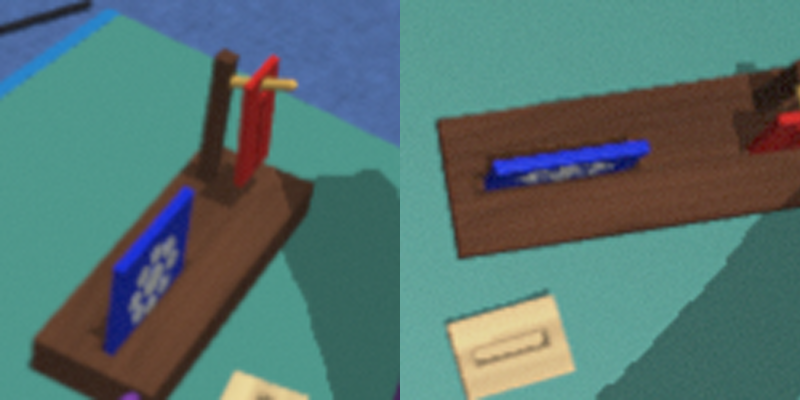

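The side view shows the tag hanging upright at mid-hook (crop (258,120)), and the blue tile standing in its slot (crop (150,270)). The robot is clear of everything, so I'm handing in.

```bash
python3 -c "
from rig import *
print(sign_off())"
```

```text
the job is handed in; nothing more can be done
None
```

The job is handed in at about 32 s: in the last pictures the blue tile stands fully down in the stand's slot and the red tag hangs by its eye on the hook, with both let go; the hand-in gave no verdict, and I did not re-measure the amber tile, jars or mug.

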